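Slide grinding discs and a sander plate home into their bays

TASK

Sort the sander plate and the two grinding discs on the bench into the two steel bays, each into the bay that has a sample of its own shape standing behind it: the plate first, then the large disc, then the small one. Slide each one in until it is firmly home against that bay's sprung crossbar and you feel the spring give a little (about 5 N), gently, never over 25 N, the plate square to the bar. Leave them lying there flat, and leave the oil can, screwdriver and tape measure alone.

Things in the scene. Friction and masses are not known exactly. Their poses are not given: they have to be found in the camera images.
- large_disc: round grinding disc, grey, 112 mm diameter, 16 mm thick, about 300 g, lying flat and loose on the bench; origin at the centre of its underside, z up. Too wide for the gripper to span; it slides on the bench with 1 to 4 N
- small_disc: round grinding disc, grey, 95 mm diameter, 16 mm thick, about 250 g, lying flat and loose on the bench; origin at the centre of its underside, z up. Too wide for the gripper to span; it slides on the bench with 1 to 4 N
- plate: rectangular sander plate, grey, 100 mm along its own x, 95 mm along its own y, 16 mm thick, about 300 g, lying flat and loose on the bench; origin at the centre of its underside, z up. Too wide for the gripper to span; any of its edges may lie against the crossbar. It slides with 1 to 4 N
- left_bay: fixed sheet-steel bay on the robot's left, no floor or sill: 460 mm along its x, 190 mm deep along its +y, walls 32 mm high; origin on the bench at mid-mouth, the mouth faces its -y. A 28 mm high aluminium crossbar spans it along x. Its near face is 85 to 130 mm behind the mouth, depth not reported: see or feel it. The bar is sprung and gives about 1 mm per 1.2 N, up to 18 mm
- right_bay: the same bay mirrored, on the robot's right: origin on the bench at mid-mouth, the mouth faces its +y, 190 mm deep along its -y, with its own sprung crossbar, near face 85 to 130 mm behind the mouth (towards its -y), again not reported
- disc_sample: a grinding disc mounted upright on a wooden block (130 by 50 mm, 120 mm high in all), fixed to the bench behind one of the bays, left (y above 0) or right: both discs belong in that bay. Origin at the middle of the block's underside
- plate_sample: a sander plate mounted upright on an equal wooden block, fixed to the bench behind the other bay: the plate belongs there. Origin at the middle of the block's underside
- oil_can: bystander: standing can, 56 mm diameter, 130 mm high, outside the right bay; origin under its centre
- screwdriver: bystander: screwdriver 170 mm long lying crosswise on the bench beyond the pieces; origin under its middle
- tape_measure: bystander: tape measure, 55 by 40 mm, 60 mm high, outside the left bay; origin under its centre
Mind the look-alikes: they are no part of the job. Leave any yellow look-alike of the plate alone.

How it is judged:
By the outcome, as a careful person would: the job done as asked, in the order asked, and still so for the second after the job is handed in, with the robot touching nothing.
It also fails if it takes over 67 s, if anything falls off the work surface, if the arm or the gripper's body presses on something with over 40 N, if the wrist force passes 120 N, or if a joint passes its speed limit or range.

ROBOT

A 7-joint arm with a two-finger parallel gripper is mounted at the origin on the work surface. World frame = base frame: x ahead of the robot, y to its left, z up, the work surface at z = 0. Lengths are in m, angles in rad, forces in N, time in s.
With the tool pointing down it reaches from about 0.35 to 0.9 m from the base axis. Payload 19.9 kg.
Tool frame: the origin (TCP) lies at the very end of the fingers, on their centre line; the grasp point (between the pads) lies 19 mm behind it; z points along the fingers, y is the line along which they close (so a half turn about z gives the same grasp; the last joint's range is limited). The gripper opens to 94 mm and grips with 3 to 60 N. Pads are 16 mm wide; open, the fingers measure 119 mm over their backs; the gripper's body (75 mm by 177 mm) begins 78 mm behind the grasp point.
Start: joints at [-1.367, 0.417, -0.01, 1.614, 0.005, 1.111, -0.053], TCP at [0.152, 0.606, 0.205] pointing down, gripper open.
Joint ranges: [-2.81, 2.81], [-0.39, 2.02], [-1.27, 1.25], [0.06, 2.57], [-1.19, 4.33], [0.19, 2], [-2.82, 2.82]. Speed limits (rad/s): [1.89, 1.89, 2.39, 2.39, 3.01, 3.01, 3.01].

INTERFACE

Orientations are given as a unit quaternion [x, y, z, w].
In Python, from rig import ctrl gives the robot as it stands.
- The arm moves only by the tool carry_out, never from a script. Its argument "commands" is one flat list of numbers, 7 for each row, row after row: the closure, from 0 (fully open) to 1 (shut), then the shift along the tool's x, y, z in units of 0.04 m (1.0 is 0.04 m), then the turn, a rotation vector about the tool's x, y, z in units of 0.08 rad (1.0 is 0.08 rad). A call has 1 to 5 rows; each row shifts and turns the commanded pose from where the row before left it, along the tool's axes as they then stand; what a row does not reach is not made up. A row lasts 1/8 s, in which the tool goes at most 62.5 mm and 10.7 degrees, less where a joint would pass 70% of its speed; a pose out of reach is approached as far as the arm can. A call with a number of a shift or a turn outside -1 to 1 is refused whole. A call with a gripper value outside its range is refused whole. The fingers move at their own pace and stop on an object; "newtons" is the grip in N (left out, the last holds). Time passes only in rows, so rows that do not move let the fingers close. It gives the time, the measured TCP pose, the force, the opening and the grip force at its end, in the units of the state.
- ctrl.state(): the state, without advancing time (a new reading comes with each control period).
- ctrl.get_image(name): name is "scene" or "top" or "wrist"; returns a dict with "pixels" (480x640x3 uint8, red, green, blue), "fov_y" (degrees; the focal length in pixels is half the picture's height over the tangent of half this angle, whatever the lens; pixels are square), "cx", "cy" (the principal point, pixels), "camera_from_world" (4x4, takes a point from world to camera coordinates); the wrist camera has in their place "mount" (4x4, takes a point from camera to tool coordinates, whose origin is the TCP and whose axes are the flange's). Camera axes: x right, y up, looking along -z (the intrinsics and any distortion apply to the point x, -y, -z); pixel columns grow to the right and rows downward; lengths in m; the calibration is good to about 2 mm. The wrist camera is an equidistant fisheye: a pixel r from the principal point sees the ray r / f radians off the axis. A picture is of the moment at which its call begins: read the wrist's pose just before it. There is no depth.
- ctrl.sign_off(): hands the job in; it is judged then, once.
Trained networks look in the newest picture that a camera, given by its name, has taken for a name from the list of things; names that differ only in an ending like _2 or _b are one class to them, and where a whole thing is asked for, a point or a joint stands for the part that bears it (a point fixed in the world has none). Each returns a list of dicts, best first, with "score" (0 to 1); they miss things now and then, are a little off and sometimes report something else, mostly with a low value. They report only what shows in the picture. A call takes as long as a camera call. They do not tell look-alikes from the thing itself.
- ctrl.outline_of(camera, target): "pixels" (480x640 bool, what is visible of it) and "pixel" ([row, column] in pixels, amid what is visible of it).
The state is a dict: "t": time; "joint_positions": joint angles; "qvel": joint speeds; "joint_torque": joint torques, N m; "ee_pos": TCP position; "tool_rot": TCP orientation; "wrist_force": force on the tool from outside, world axes, zero at the start; "moment": the same for the moment, N m; "opening": opening from 0.0 (shut) to 1.0 (fully open); "gripper_force": force on a finger pad.
Only numpy, scipy, OpenCV 4.12 (cv2) and the standard library are available. Lean on these libraries where they do the work, as an engineer would, in place of code of your own. Each camera call takes 0.05 s, during which the arm holds its last target. There are 200 camera calls.

## Working session

There is one attempt and no reset: what is moved stays moved. The work goes in short steps, Python scripts to look and compute and a tool call to move; the robot and the scene stay as the last step left them, time stands still between calls to the robot, and variables do not carry over. Pictures are saved under pics/ and viewed, at most 10 in all, crops included, and the job is handed in when it is done.

Besides the shell and the picture viewer there is one more tool, called by a JSON object that holds its "fn" and its "kwargs", one argument or row to a line. carry_out: Moves the arm, as the interface text tells. Its arguments: {"type":"object","properties":{"commands":{"type":"array","items":{"type":"number","minimum":-1,"maximum":1}},"newtons":{"type":"number"}},"required":["commands"]}

```bash
mkdir -p pics; ls; cat > h.py <<'E'
import numpy as np, cv2
from rig import ctrl
def snap(n,f=None):
    im=ctrl.get_image(n)
    if f: cv2.imwrite('pics/'+f,cv2.cvtColor(im['pixels'],cv2.COLOR_RGB2BGR))
    return im
def ray(im,r,c):
    f=240/np.tan(np.radians(im['fov_y'])/2)
    T=np.linalg.inv(np.array(im['camera_from_world']))
    d=np.array([(c-im['cx'])/f,-(r-im['cy'])/f,-1]); return T[:3,3],T[:3,:3]@d
def atz(im,r,c,z):
    o,d=ray(im,r,c); return (o+d*(z-o[2])/d[2])
E
python3 - <<'E'
from h import *
np.set_printoptions(precision=4,suppress=True)
s=ctrl.state();print({k:np.round(v,3) for k,v in s.items()})
for n in ['scene','top']:
    im=snap(n,n+'0.png'); print(n,im['fov_y'],im['cx'],im['cy'],{k:im[k] for k in im if k not in('pixels','camera_from_world')}.keys())
    print(np.array(im['camera_from_world']))
    for t in ['large_disc','small_disc','plate','left_bay','right_bay','disc_sample','plate_sample','oil_can','screwdriver','tape_measure']:
        for d in ctrl.outline_of(n,t)[:4]: 
            r,c=d['pixel'];print(n,t,round(d['score'],2),np.round([r,c]),d['pixels'].sum(),atz(im,r,c,0.016))
E
```

```text
pics
{'t': np.float64(0.0), 'joint_positions': array([-1.366,  0.418, -0.01 ,  1.614,  0.005,  1.111, -0.053]), 'qvel': array([ 0.   , -0.001, -0.001, -0.001, -0.001, -0.002,  0.   ]), 'joint_torque': array([  0.   , -85.125,   0.639, -42.598,  -0.049,   0.019,  -0.   ]), 'ee_pos': array([0.152, 0.606, 0.205]), 'tool_rot': array([ 0.123,  0.992, -0.001, -0.   ]), 'wrist_force': array([ 0.232,  0.074, -0.358]), 'moment': array([ 0.022, -0.041, -0.038]), 'gripper_force': np.float64(0.0), 'opening': np.float64(0.999)}
scene 48.11772746903962 320.04238197964037 231.88156252664612 dict_keys(['fov_y', 'cx', 'cy'])
[[ 0.5412  0.8409  0.0043 -0.2907]
 [-0.6009  0.3832  0.7015  0.2527]
 [ 0.5882 -0.3822  0.7127 -1.8912]
 [ 0.      0.      0.      1.    ]]
scene large_disc 0.69 [257. 319.] 1002 [ 0.551  -0.0137  0.016 ]
scene small_disc 0.9 [279. 356.] 794 [0.676  0.0279 0.016 ]
scene plate 0.93 [229. 310.] 868 [0.4423 0.0254 0.016 ]
scene plate 0.93 [156. 338.] 622 [0.1853 0.2991 0.016 ]
scene plate 0.81 [252. 144.] 993 [ 0.2593 -0.4315  0.016 ]
scene plate 0.62 [158. 401.] 507 [0.3124 0.4799
[... 1310 characters left out ...]
810 [0.5492 0.259  0.016 ]
top left_bay 0.64 [226. 507.] 1631 [ 0.5373 -0.4141  0.016 ]
top right_bay 0.56 [224. 438.] 4298 [ 0.5383 -0.2509  0.016 ]
top right_bay 0.2 [270. 324.] 1654 [0.4226 0.0202 0.016 ]
top disc_sample 0.84 [225. 509.] 1683 [ 0.5394 -0.4193  0.016 ]
top disc_sample 0.35 [210. 159.] 1752 [0.5578 0.4194 0.016 ]
top plate_sample 0.68 [210. 161.] 1672 [0.5593 0.4154 0.016 ]
top oil_can 0.73 [268. 514.] 1013 [ 0.4379 -0.4318  0.016 ]
top oil_can 0.42 [224. 508.] 1690 [ 0.5405 -0.4184  0.016 ]
top screwdriver 0.97 [125. 347.] 488 [ 0.7748 -0.0289  0.016 ]
top tape_measure 0.79 [264. 160.] 597 [0.428  0.4113 0.016 ]
top tape_measure 0.52 [210. 161.] 1721 [0.5586 0.4156 0.016 ]
```

View pics/top0.png

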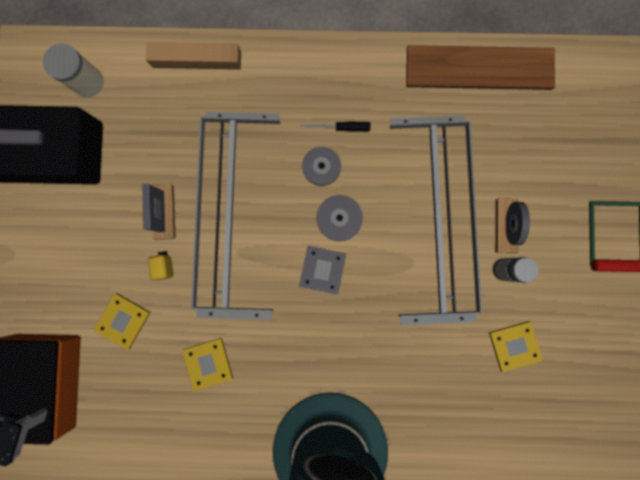

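View pics/scene0.png

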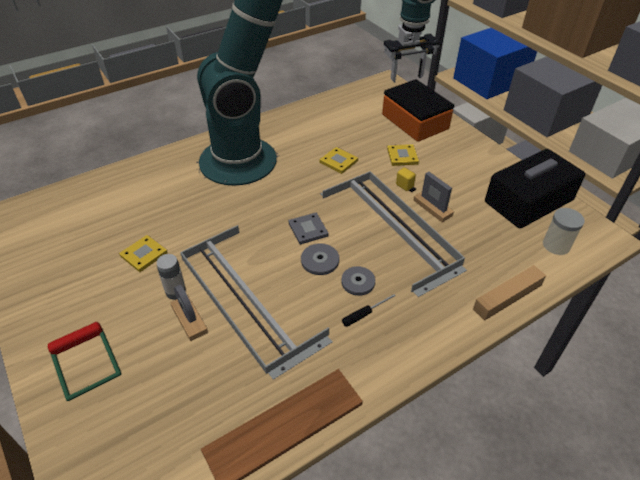

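The plate (270,321) is grey, and its sample stands behind the left bay at (210,158). The discs at (216,340) and (164,323) belong in the right bay, where the disc sample is at (225,510). The yellow plates are decoys. Next I'll measure the pieces and bays precisely.

```bash
cat >> h.py <<'E'
def proj(im,P):
    f=240/np.tan(np.radians(im['fov_y'])/2); T=np.array(im['camera_from_world'])
    p=T[:3,:3]@np.asarray(P,float)+T[:3,3]; return [im['cx']+f*p[0]/-p[2], im['cy']-f*p[1]/-p[2]]
def rect(im,z,x0=.28,x1=.80,y0=-.36,y1=.36,s=1000):  # px col=(y1-y)*s,row=(x1-x)*s
    w,h=[(x1,y1),(x1,y0),(x0,y0),(x0,y1)],None
    src=np.float32([proj(im,(x,y,z)) for x,y in w]); W=int((y1-y0)*s);H=int((x1-x0)*s)
    M=cv2.getPerspectiveTransform(src,np.float32([[0,0],[W,0],[W,H],[0,H]]))
    return cv2.warpPerspective(im['pixels'],M,(W,H),flags=cv2.INTER_CUBIC)[:,:,::-1]
def tri(a,pa,b,pb):
    o1,d1=ray(a,*pa);o2,d2=ray(b,*pb)
    A=np.c_[d1,-d2];t=np.linalg.lstsq(A,o2-o1,rcond=None)[0]
    p,q=o1+t[0]*d1,o2+t[1]*d2; return (p+q)/2,np.linalg.norm(p-q)
def cen(m,im,z):
    ys,xs=np.nonzero(m);P=np.array([atz(im,r,c,z)[:2] for r,c in zip(ys,xs)],np.float32);return P
E
python3 - <<'E'
from h import *
np.set_printoptions(precision=4,suppress=True)
a=snap('top');s=snap('scene')
near={'plate':(.43,.025),'large_disc':(.55,-.015),'small_disc':(.678,.028)}
for t,g in near.items():
    c={}
    for n,im in(('top',a),('scene',s)):
        for d in ctrl.outline_of(n,t):
            P=cen(d['pixels'],im,.016)
            if np.linalg.norm(P.mean(0)-g)<.04: c[n]=d;break
    for n,im in(('top',a),('scene',s)):
        if n in c:
            P=cen(c[n]['pixels'],im,.016);print(t,n,'mean',P.mean(0),'rect',cv2.minAreaRect(P*1000))
    if len(c)==2: print(' tri',tri(a,np.array(np.nonzero(c['top']['pixels'])).mean(1),s,np.array(np.nonzero(c['scene']['pixels'])).mean(1)))
cv2.imwrite('pics/rect0.png',rect(a,.030))
E
```

```text
plate top mean [0.4228 0.0241] rect ((423.521484375, 24.266860961914062), (97.83944702148438, 104.12522888183594), 78.23007202148438)
plate scene mean [0.4316 0.0249] rect ((430.8506164550781, 24.955997467041016), (99.77928161621094, 116.50665283203125), 78.33435821533203)
 tri (array([0.424 , 0.0264, 0.0083]), np.float64(0.00534530765663668))
large_disc top mean [ 0.5478 -0.0124] rect ((547.7756958007812, -12.653007507324219), (109.66395568847656, 108.44991302490234), 27.72494888305664)
large_disc scene mean [ 0.5577 -0.0148] rect ((555.7606201171875, -13.9219970703125), (107.09725952148438, 119.404052734375), 57.44240188598633)
 tri (array([ 0.5496, -0.0114,  0.0057]), np.float64(0.0030913118382676786))
small_disc top mean [0.6723 0.0331] rect ((673.0931396484375, 32.72606658935547), (92.75636291503906, 91.7577133178711), 1.1621170043945312)
small_disc scene mean [0.6827 0.0326] rect ((682.9064331054688, 33.17919158935547), (91.9923324584961, 104.19435119628906), 55.59187316894531)
 tri (array([0.6757, 0.0353, 0.0062]), np.float64(0.004834652562292365))
```

View pics/rect0.png

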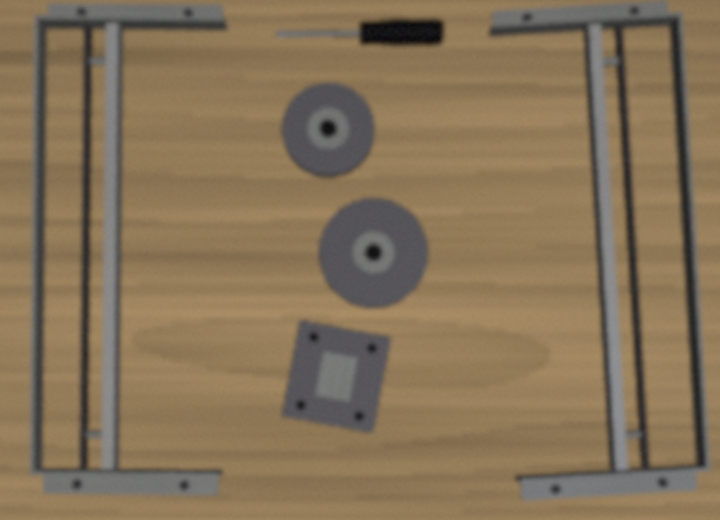

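Geometry from the rectified view:
- **Left bar near face:** y≈0.239 at x=0.775, and 0.243 at x=0.33.
- **Right bar near face:** y≈−0.227 at x=0.775, and −0.253 at x=0.33, so it is tilted 3.3°.
- **Plate:** centred at (0.4235, 0.025), rotated about 12°.

I'll push with a partly open two-finger cradle.

```bash
cat > plan.py <<'E'
import numpy as np
from rig import ctrl
from scipy.spatial.transform import Rotation as R
def plan(wps,close,start=None):
    # wps: (x,y,z,yaw_deg of tool y, step m); prints rows of carry_out
    s=ctrl.state(); p=np.array(s['ee_pos']); Q=R.from_quat(s['tool_rot']); rows=[]
    for x,y,z,yw,st in wps:
        T=np.array([x,y,z]); 
        c,sn=np.cos(np.radians(yw)),np.sin(np.radians(yw))
        G=R.from_matrix(np.c_[[-sn,c,0],[c,sn,0],[0,0,-1]])
        n=max(int(np.ceil(np.linalg.norm(T-p)/st)),int(np.ceil((Q.inv()*G).magnitude()/.0795)),1)
        for k in range(n,0,-1):
            d=np.round(np.clip(Q.inv().apply((T-p)/k)/.04,-1,1),2)
            w=np.round(np.clip((Q.inv()*G).as_rotvec()/k/.08,-1,1),2)
            p=p+Q.apply(d*.04); Q=Q*R.from_rotvec(w*.08); rows.append([close,*d,*w])
    print(s['t'],np.round(s['ee_pos'],4),len(rows))
    for i in range(0,len(rows),5): print(','.join('%g'%(v+0) for r in rows[i:i+5] for v in r))
    print('end',np.round(p,4))
E
python3 - <<'E'
from plan import *
plan([(.40,.30,.15,38,.04),(.4235,-.062,.06,-.5,.04)],.45)
E
```

```text
1.5 [0.1521 0.6062 0.2054] 20
0.45,-0.79,-0.59,0.14,0,0,0.83,0.45,-0.82,-0.54,0.14,0,0,0.83,0.45,-0.86,-0.48,0.14,0,0,0.83,0.45,-0.89,-0.42,0.14,0,0,0.83,0.45,-0.92,-0.37,0.14,0,0,0.83
0.45,-0.94,-0.3,0.14,0,0,0.82,0.45,-0.95,-0.24,0.14,0,0,0.83,0.45,-0.97,-0.18,0.14,0,0,0.82,0.45,-0.98,-0.11,0.13,0,0,0.83,0.45,-0.98,-0.05,0.14,0,0,0.82
0.45,-0.75,-0.51,0.22,0,0,0.84,0.45,-0.78,-0.46,0.23,0,0,0.84,0.45,-0.81,-0.41,0.22,0,0,0.84,0.45,-0.84,-0.35,0.23,0,0,0.84,0.45,-0.86,-0.29,0.22,0,0,0.84
0.45,-0.88,-0.24,0.23,0,0,0.84,0.45,-0.89,-0.18,0.22,0,0,0.84,0.45,-0.9,-0.11,0.23,0,0,0.84,0.45,-0.9,-0.06,0.22,0,0,0.84,0.45,-0.9,0.01,0.23,0,0,0.84
end [ 0.4235 -0.0619  0.0599]
```

{"fn": "carry_out", "kwargs": {
  "commands": [0.45,-0.79,-0.59,0.14,0,0,0.83,0.45,-0.82,-0.54,0.14,0,0,0.83,0.45,-0.86,-0.48,0.14,0,0,0.83,0.45,-0.89,-0.42,0.14,0,0,0.83,0.45,-0.92,-0.37,0.14,0,0,0.83],
  "newtons": 20
}}

```text
t: 2.12
ee_pos: [0.2769, 0.452, 0.1774]
tool_rot: [0.286, 0.958, 0.0, 0.0]
wrist_force: [0.8, 1.3, -0.1]
opening: 0.554
gripper_force: 0.0
```

{"fn": "carry_out", "kwargs": {
  "commands": [0.45,-0.94,-0.3,0.14,0,0,0.82,0.45,-0.95,-0.24,0.14,0,0,0.83,0.45,-0.97,-0.18,0.14,0,0,0.82,0.45,-0.98,-0.11,0.13,0,0,0.83,0.45,-0.98,-0.05,0.14,0,0,0.82]
}}

```text
t: 2.75
ee_pos: [0.4008, 0.2991, 0.1499]
tool_rot: [0.439, 0.898, 0.0, 0.0]
wrist_force: [0.8, 0.7, -1.5]
opening: 0.551
gripper_force: 0.0
```

{"fn": "carry_out", "kwargs": {
  "commands": [0.45,-0.75,-0.51,0.22,0,0,0.84,0.45,-0.78,-0.46,0.23,0,0,0.84,0.45,-0.81,-0.41,0.22,0,0,0.84,0.45,-0.84,-0.35,0.23,0,0,0.84,0.45,-0.86,-0.29,0.22,0,0,0.84]
}}

```text
t: 3.38
ee_pos: [0.4119, 0.1179, 0.105]
tool_rot: [0.583, 0.812, 0.0, 0.0]
wrist_force: [1.1, 0.4, -0.1]
opening: 0.553
gripper_force: 0.0
```

{"fn": "carry_out", "kwargs": {
  "commands": [0.45,-0.88,-0.24,0.23,0,0,0.84,0.45,-0.89,-0.18,0.22,0,0,0.84,0.45,-0.9,-0.11,0.23,0,0,0.84,0.45,-0.9,-0.06,0.22,0,0,0.84,0.45,-0.9,0.01,0.23,0,0,0.84]
}}

```text
t: 4.0
ee_pos: [0.4238, -0.0629, 0.0598]
tool_rot: [0.711, 0.703, 0.0, 0.0]
wrist_force: [0.4, 0.8, -0.8]
opening: 0.548
gripper_force: 0.0
```

```bash
python3 - <<'E'
from plan import *
plan([(.4235,-.062,.006,-.5,.02),(.4235,.11,.006,-.5,.014)],.45)
E
```

```text
4.0 [ 0.4238 -0.0629  0.0598] 16
0.45,0.01,0,0.45,0,0,-0.01,0.45,0.01,0,0.45,0,0,-0.01,0.45,0,-0.01,0.45,0.01,0,0,0.45,0.33,0,0,0,0,0,0.45,0.33,0,0,0,0,0
0.45,0.33,0,0,0,0,0,0.45,0.33,0,0,0,0,0,0.45,0.33,0,0,0,0,0,0.45,0.33,0,0,0,0,0,0.45,0.33,-0.01,0,0,0,0
0.45,0.33,0,0,0,0,0,0.45,0.33,-0.01,0,0,0,0,0.45,0.33,0,0,0,0,0,0.45,0.33,-0.01,0,0,0,0,0.45,0.34,0,0,0,0,0
0.45,0.33,-0.01,0,0,0,0
end [0.4233 0.1099 0.0058]
```

{"fn": "carry_out", "kwargs": {
  "commands": [0.45,0,0,0.45,0,0,0,0.45,0.01,0,0.45,0,0,0,0.45,0,0,0.45,0,0,0,0.45,0.33,0,0,0,0,0,0.45,0.33,0,0,0,0,0]
}}

```text
t: 4.62
ee_pos: [0.4241, -0.0341, 0.0064]
tool_rot: [0.71, 0.704, 0.0, 0.0]
wrist_force: [1.2, -0.9, 0.1]
opening: 0.551
gripper_force: 0.5
```

{"fn": "carry_out", "kwargs": {
  "commands": [0.45,0.33,0,0,0,0,0,0.45,0.33,0,0,0,0,0,0.45,0.33,0,0,0,0,0,0.45,0.33,0,0,0,0,0,0.45,0.33,0,0,0,0,0]
}}

```text
t: 5.25
ee_pos: [0.4243, 0.0318, 0.0059]
tool_rot: [0.71, 0.704, -0.0, 0.0]
wrist_force: [0.1, -2.2, 1.8]
opening: 0.548
gripper_force: 1.1
```

{"fn": "carry_out", "kwargs": {
  "commands": [0.45,0.33,0,0,0,0,0,0.45,0.33,0,0,0,0,0,0.45,0.33,0,0,0,0,0,0.45,0.33,0,0,0,0,0,0.45,0.25,0,0,0,0,0]
}}

```text
t: 5.88
ee_pos: [0.4248, 0.0946, 0.0058]
tool_rot: [0.71, 0.704, -0.0, 0.0]
wrist_force: [-0.5, -2.3, 1.5]
opening: 0.55
gripper_force: 1.0
```

```bash
python3 - <<'E'
from h import *
s=ctrl.state();print(s['ee_pos'],s['wrist_force'])
cv2.imwrite('pics/rect1.png',rect(snap('top'),.020))
E
```

```text
[0.42481447 0.09461722 0.00582995] [-0.52484745 -2.30085366  1.54935457]
```

View pics/rect1.png

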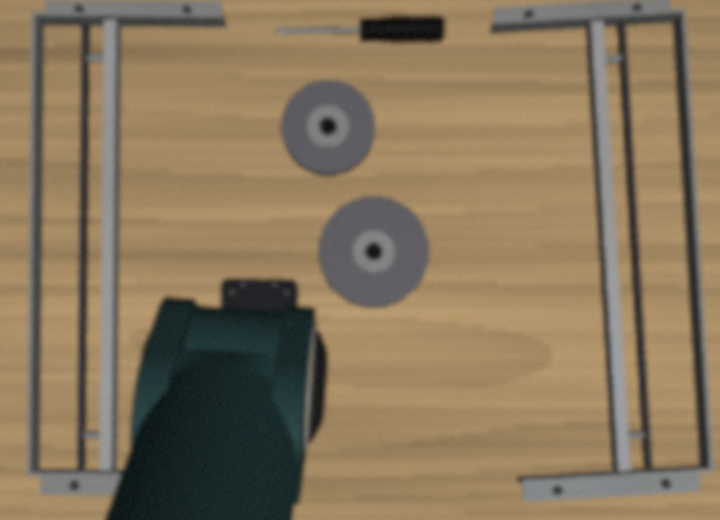

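The arm hides the plate from the top camera. The push force of about 2.3 N matches a sliding plate, so I'll continue slowly.

{"fn": "carry_out", "kwargs": {
  "commands": [0.45,0.2,0,0,0,0,0,0.45,0.2,0,0,0,0,0,0.45,0.2,0,0,0,0,0,0.45,0.15,0,0,0,0,0,0.45,0.1,0,0,0,0,0]
}}

```text
t: 6.55
ee_pos: [0.4251, 0.1281, 0.0058]
tool_rot: [0.71, 0.704, -0.0, 0.0]
wrist_force: [0.0, -1.3, -1.2]
opening: 0.547
gripper_force: 0.6
```

{"fn": "carry_out", "kwargs": {
  "commands": [0.45,0.05,0,0,0,0,0,0.45,0.05,0,0,0,0,0]
}}

```text
t: 6.8
ee_pos: [0.4252, 0.1317, 0.0059]
tool_rot: [0.71, 0.704, -0.0, 0.0]
wrist_force: [-0.5, -1.4, -0.1]
opening: 0.553
gripper_force: 0.6
```

```bash
python3 - <<'E'
from h import *
im=snap('scene')
px=proj(im,(.42,.19,.016));print(px)
c=im['pixels'][int(px[1])-70:int(px[1])+70,int(px[0])-90:int(px[0])+90,::-1]
cv2.imwrite('pics/s1.png',cv2.resize(c,None,fx=4,fy=4,interpolation=cv2.INTER_CUBIC))
E
```

```text
[np.float64(350.454657534315), np.float64(205.3098393686735)]
```

View pics/s1.png

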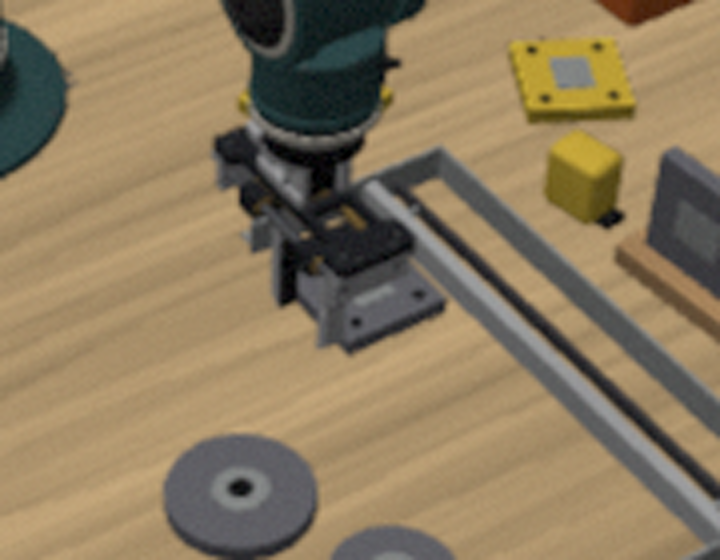

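The plate lies square between the fingers, just short of the bar. I'll creep forward and watch the force.

{"fn": "carry_out", "kwargs": {
  "commands": [0.45,0.05,0,0,0,0,0,0.45,0.05,0,0,0,0,0]
}}

```text
t: 7.1
ee_pos: [0.4253, 0.1358, 0.0059]
tool_rot: [0.71, 0.704, -0.0, 0.0]
wrist_force: [-0.1, -1.1, -0.7]
opening: 0.553
gripper_force: 0.6
```

{"fn": "carry_out", "kwargs": {
  "commands": [0.45,0.05,0,0,0,0,0,0.45,0.05,0,0,0,0,0]
}}

```text
t: 7.35
ee_pos: [0.4253, 0.1399, 0.0059]
tool_rot: [0.71, 0.704, -0.0, 0.0]
wrist_force: [-0.0, -0.8, 0.3]
opening: 0.548
gripper_force: 0.7
```

{"fn": "carry_out", "kwargs": {
  "commands": [0.45,0.04,0,0,0,0,0,0.45,0,0,0,0,0,0]
}}

```text
t: 7.6
ee_pos: [0.4253, 0.1416, 0.0059]
tool_rot: [0.71, 0.704, 0.0, 0.0]
wrist_force: [-0.6, 1.3, -0.5]
opening: 0.552
gripper_force: 0.0
```

{"fn": "carry_out", "kwargs": {
  "commands": [0.45,0.05,0,0,0,0,0,0.45,0.05,0,0,0,0,0]
}}

```text
t: 7.85
ee_pos: [0.4253, 0.1453, 0.0059]
tool_rot: [0.71, 0.704, -0.0, 0.0]
wrist_force: [-0.5, -3.4, 2.6]
opening: 0.553
gripper_force: 2.0
```

{"fn": "carry_out", "kwargs": {
  "commands": [0.45,0.05,0,0,0,0,0]
}}

```text
t: 7.98
ee_pos: [0.4253, 0.147, 0.0059]
tool_rot: [0.71, 0.704, -0.0, 0.0]
wrist_force: [0.0, -6.8, 4.5]
opening: 0.546
gripper_force: 3.5
```

{"fn": "carry_out", "kwargs": {
  "commands": [0.45,0.05,0,0,0,0,0]
}}

```text
t: 8.1
ee_pos: [0.4253, 0.1486, 0.0059]
tool_rot: [0.71, 0.704, -0.0, 0.0]
wrist_force: [-1.4, -9.2, 6.4]
opening: 0.549
gripper_force: 4.8
```

{"fn": "carry_out", "kwargs": {
  "commands": [0.45,0,0,0,0,0,0,0.45,0,0,0,0,0,0]
}}

```text
t: 8.35
ee_pos: [0.4253, 0.1488, 0.0059]
tool_rot: [0.71, 0.704, -0.0, 0.0]
wrist_force: [-0.2, -6.0, 3.4]
opening: 0.552
gripper_force: 3.2
```

{"fn": "carry_out", "kwargs": {
  "commands": [0.45,-0.05,0,0,0,0,0,0.45,-0.05,0,0,0,0,0,0.45,-0.1,0,0,0,0,0,0.45,-0.3,0,0,0,0,0,0.45,-0.5,0,0,0,0,0]
}}

```text
t: 8.98
ee_pos: [0.425, 0.1087, 0.0059]
tool_rot: [0.71, 0.704, 0.0, 0.0]
wrist_force: [-0.2, -0.3, 0.2]
opening: 0.551
gripper_force: 0.0
```

```bash
python3 - <<'E'
from plan import *
yw=3.35
plan([(.425,.11,.07,0,.04),(.547,.075,.07,yw,.04),(.547,.075,.006,yw,.03)],.45)
E
```

```text
8.975 [0.425  0.1087 0.0059] 9
0.45,0.02,0,-0.8,0,0,-0.05,0.45,0.01,0,-0.8,0,0,-0.05,0.45,-0.22,0.76,0,0,0,-0.18,0.45,-0.23,0.76,0,0,0,-0.18,0.45,-0.24,0.76,0,0,0,-0.18
0.45,-0.25,0.75,0,0,0,-0.19,0.45,0,0,0.53,0,0,0,0.45,0,0,0.53,0,0,0,0.45,0,0,0.54,0,0,0
end [0.547  0.0749 0.0059]
```

{"fn": "carry_out", "kwargs": {
  "commands": [0.45,0,0,-0.8,0,0,-0.05,0.45,0,0,-0.8,0,0,-0.05,0.45,-0.22,0.74,0,0,0,-0.18,0.45,-0.23,0.74,0,0,0,-0.18,0.45,-0.24,0.73,0,0,0,-0.18]
}}

```text
t: 9.6
ee_pos: [0.5146, 0.082, 0.07]
tool_rot: [0.692, 0.722, 0.0, 0.0]
wrist_force: [-0.1, 0.1, 0.6]
opening: 0.547
gripper_force: 0.0
```

{"fn": "carry_out", "kwargs": {
  "commands": [0.45,-0.25,0.73,0,0,0,-0.19]
}}

```text
t: 9.72
ee_pos: [0.5442, 0.073, 0.0698]
tool_rot: [0.686, 0.727, -0.0, -0.0]
wrist_force: [-0.0, 0.2, 0.7]
opening: 0.552
gripper_force: 0.0
```

```bash
python3 - <<'E'
from h import *
from plan import plan
a=snap('top'); 
for d in ctrl.outline_of('top','plate'):
    P=cen(d['pixels'],a,.016)
    if np.linalg.norm(P.mean(0)-[.424,.19])<.06: print(P.mean(0),cv2.minAreaRect(P*1000),d['score'])
cv2.imwrite('pics/rect2.png',cv2.resize(rect(a,.020,.33,.53,.08,.33),None,fx=3,fy=3))
plan([(.5426,.072,.006,3.35,.03)],.45)
E
```

```text
9.825 [0.5455 0.0721 0.0699] 3
0.45,0,-0.03,0.53,0.01,0,-0.01,0.45,0,-0.02,0.53,0,0.01,-0.01,0.45,0,-0.02,0.54,0.01,0,-0.01
end [0.5428 0.0719 0.0059]
```

View pics/rect2.png

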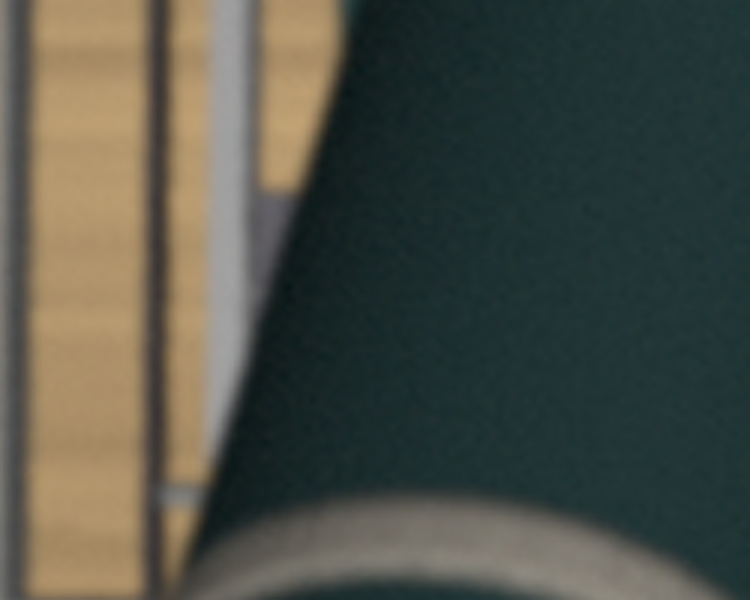

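The arm still covers the plate from above, with only a corner visible touching the bar. I'll check it in the scene view.

```bash
python3 - <<'E'
from h import *
im=snap('scene')
px=proj(im,(.42,.19,.016))
for d in ctrl.outline_of('scene','plate'):
    P=cen(d['pixels'],im,.010)
    if np.linalg.norm(P.mean(0)-[.424,.19])<.07: print(P.mean(0),cv2.minAreaRect(P*1000),d['score'])
R=rect(im,.016,.34,.54,.08,.33); cv2.imwrite('pics/s2.png',cv2.resize(R,None,fx=3,fy=3,interpolation=cv2.INTER_CUBIC))
E
```

```text
[0.39901924 0.24386153] ((392.47601318359375, 215.75714111328125), (84.14405059814453, 50.39858627319336), 78.22613525390625) 0.6
```

View pics/s2.png

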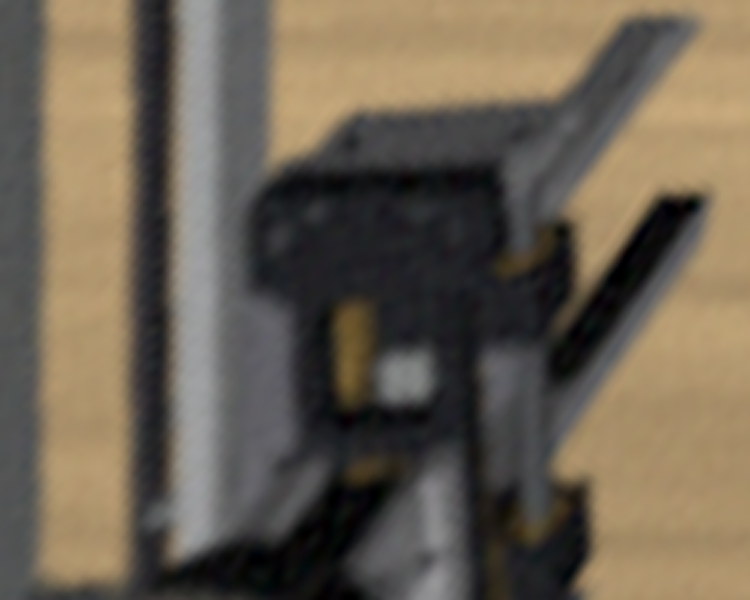

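The plate's edge is flush and parallel to the bar. Next I'll descend behind the large disc and push it.

{"fn": "carry_out", "kwargs": {
  "commands": [0.45,0,-0.03,0.53,0,0,0,0.45,0,-0.02,0.53,0,0,0,0.45,0,-0.02,0.54,0,0,0,0.45,-0.33,0,0,0,0,0,0.45,-0.33,0,0,0,0,0]
}}

```text
t: 10.55
ee_pos: [0.5422, 0.0465, 0.0067]
tool_rot: [0.686, 0.727, 0.0, 0.0]
wrist_force: [0.7, 0.1, -0.4]
opening: 0.55
gripper_force: 0.4
```

{"fn": "carry_out", "kwargs": {
  "commands": [0.45,-0.33,0,0,0,0,0,0.45,-0.33,0,0,0,0,0,0.45,-0.33,0,0,0,0,0,0.45,-0.33,0,0,0,0,0,0.45,-0.33,0,0,0,0,0]
}}

```text
t: 11.18
ee_pos: [0.546, -0.0191, 0.0059]
tool_rot: [0.686, 0.727, 0.0, 0.0]
wrist_force: [0.0, 1.8, 1.1]
opening: 0.552
gripper_force: 1.1
```

{"fn": "carry_out", "kwargs": {
  "commands": [0.45,-0.33,0,0,0,0,0,0.45,-0.33,0,0,0,0,0,0.45,-0.33,0,0,0,0,0,0.45,-0.33,0,0,0,0,0,0.45,-0.25,0,0,0,0,0]
}}

```text
t: 11.8
ee_pos: [0.5495, -0.0819, 0.0059]
tool_rot: [0.687, 0.727, -0.0, 0.0]
wrist_force: [-0.4, 1.4, 1.2]
opening: 0.546
gripper_force: 1.1
```

```bash
python3 - <<'E'
from h import *
a=snap('top'); 
for n,g in (('plate',[.424,.19]),('large_disc',[.554,-.15])):
  for d in ctrl.outline_of('top',n):
    P=cen(d['pixels'],a,.016)
    if np.linalg.norm(P.mean(0)-g)<.07: print(n,P.mean(0),cv2.minAreaRect(P*1000),d['score'])
cv2.imwrite('pics/rect3.png',rect(a,.016))
E
```

```text
plate [0.41578293 0.1997698 ] ((414.9994812011719, 199.83328247070312), (96.3534164428711, 101.74072265625), 89.40972137451172) 0.79
```

View pics/rect3.png

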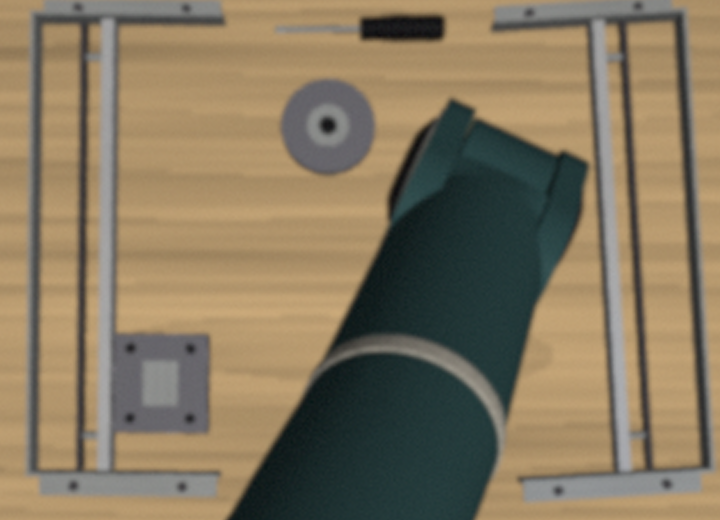

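The plate sits flush and square (−0.6°, matching the bar). I'll carry on with the large disc.

{"fn": "carry_out", "kwargs": {
  "commands": [0.45,-0.25,0,0,0,0,0,0.45,-0.25,0,0,0,0,0,0.45,-0.2,0,0,0,0,0,0.45,-0.15,0,0,0,0,0,0.45,-0.1,0,0,0,0,0]
}}

```text
t: 12.58
ee_pos: [0.5517, -0.1193, 0.0059]
tool_rot: [0.686, 0.727, -0.0, 0.0]
wrist_force: [-0.1, 0.6, -0.3]
opening: 0.552
gripper_force: 0.5
```

{"fn": "carry_out", "kwargs": {
  "commands": [0.45,-0.05,0,0,0,0,0,0.45,-0.05,0,0,0,0,0]
}}

```text
t: 12.82
ee_pos: [0.552, -0.1227, 0.0059]
tool_rot: [0.686, 0.727, 0.0, 0.0]
wrist_force: [0.3, 0.8, 0.5]
opening: 0.549
gripper_force: 0.5
```

{"fn": "carry_out", "kwargs": {
  "commands": [0.45,-0.05,0,0,0,0,0,0.45,-0.05,0,0,0,0,0]
}}

```text
t: 13.08
ee_pos: [0.5523, -0.1268, 0.0059]
tool_rot: [0.686, 0.727, 0.0, 0.0]
wrist_force: [-0.5, 1.1, 0.3]
opening: 0.55
gripper_force: 0.7
```

{"fn": "carry_out", "kwargs": {
  "commands": [0.45,-0.05,0,0,0,0,0,0.45,-0.05,0,0,0,0,0]
}}

```text
t: 13.32
ee_pos: [0.5524, -0.1303, 0.0058]
tool_rot: [0.686, 0.727, 0.0, -0.0]
wrist_force: [-0.0, 6.0, -0.8]
opening: 0.55
gripper_force: 2.5
```

{"fn": "carry_out", "kwargs": {
  "commands": [0.45,-0.05,0,0,0,0,0]
}}

```text
t: 13.45
ee_pos: [0.5525, -0.132, 0.0058]
tool_rot: [0.686, 0.727, 0.0, -0.0]
wrist_force: [0.2, 7.7, 0.1]
opening: 0.549
gripper_force: 3.4
```

{"fn": "carry_out", "kwargs": {
  "commands": [0.45,-0.05,0,0,0,0,0]
}}

```text
t: 13.58
ee_pos: [0.5526, -0.1336, 0.0058]
tool_rot: [0.686, 0.728, 0.0, -0.001]
wrist_force: [-0.3, 10.3, 2.0]
opening: 0.55
gripper_force: 4.3
```

{"fn": "carry_out", "kwargs": {
  "commands": [0.45,0,0,0,0,0,0,0.45,0,0,0,0,0,0]
}}

```text
t: 13.82
ee_pos: [0.5526, -0.1337, 0.0058]
tool_rot: [0.686, 0.728, 0.0, -0.001]
wrist_force: [-1.6, 7.7, 1.9]
opening: 0.549
gripper_force: 3.4
```

{"fn": "carry_out", "kwargs": {
  "commands": [0.45,0.05,0,0,0,0,0,0.45,0.05,0,0,0,0,0,0.45,0.1,0,0,0,0,0,0.45,0.3,0,0,0,0,0,0.45,0.5,0,0,0,0,0]
}}

```text
t: 14.45
ee_pos: [0.5503, -0.0943, 0.0059]
tool_rot: [0.687, 0.727, -0.0, 0.0]
wrist_force: [0.5, -0.0, -0.1]
opening: 0.55
gripper_force: 0.0
```

```bash
python3 - <<'E'
from plan import *
plan([(.551,-.085,.07,3.35,.04),(.6683,.115,.07,3.35,.04),(.6683,.115,.006,3.35,.03)],.45)
E
```

```text
14.45 [ 0.5503 -0.0943  0.0059] 11
0.45,0.12,0.02,-0.8,0,0,-0.01,0.45,0.11,0.01,-0.8,0,0.01,-0.01,0.45,0.8,0.54,0,0,0,0,0.45,0.8,0.54,0,0,0,0,0.45,0.81,0.54,0,0,0,0
0.45,0.8,0.53,0,0,0,0,0.45,0.81,0.54,0,0,0,0,0.45,0.8,0.53,0,0,0,0,0.45,0,0,0.53,0,0,0,0.45,0,0,0.54,0,0,0
0.45,0,0,0.53,0,0,0
end [0.6683 0.1149 0.006 ]
```

{"fn": "carry_out", "kwargs": {
  "commands": [0.45,0.12,0.02,-0.8,0,0,0,0.45,0.11,0.01,-0.8,0,0,0,0.45,0.8,0.54,0,0,0,0,0.45,0.8,0.54,0,0,0,0,0.45,0.81,0.54,0,0,0,0]
}}

```text
t: 15.08
ee_pos: [0.6105, 0.017, 0.07]
tool_rot: [0.686, 0.728, 0.0, 0.0]
wrist_force: [0.2, -0.3, -1.1]
opening: 0.551
gripper_force: 0.0
```

{"fn": "carry_out", "kwargs": {
  "commands": [0.45,0.8,0.53,0,0,0,0,0.45,0.81,0.54,0,0,0,0,0.45,0.8,0.53,0,0,0,0]
}}

```text
t: 15.45
ee_pos: [0.6685, 0.1171, 0.0699]
tool_rot: [0.686, 0.728, 0.0, -0.0]
wrist_force: [-0.1, -0.4, 0.0]
opening: 0.551
gripper_force: 0.0
```

```bash
python3 - <<'E'
from h import *
from plan import plan
a=snap('top')
cv2.imwrite('pics/rect4.png',rect(a,.016))
for n,g in (('large_disc',[.554,-.18]),('small_disc',[.674,.033])):
  for d in ctrl.outline_of('top',n):
    P=cen(d['pixels'],a,.016)
    if np.linalg.norm(P.mean(0)-g)<.07: print(n,P.mean(0),cv2.minAreaRect(P*1000),d['score'])
plan([(.6683,.115,.006,3.35,.03)],.45)
E
```

```text
large_disc [ 0.5529997  -0.18453881] ((553.9088134765625, -184.3006134033203), (105.89043426513672, 107.95391845703125), 1.1660966873168945) 0.97
small_disc [0.67244923 0.03287871] ((673.0931396484375, 32.72270965576172), (92.75629425048828, 91.76469421386719), 1.1615023612976074) 0.84
15.6 [0.6682 0.1177 0.0693] 3
0.45,-0.02,0,0.53,0,0,0.01,0.45,-0.02,0,0.53,0,0,0.01,0.45,-0.03,0,0.52,0,0,0.02
end [0.6683 0.1149 0.0061]
```

View pics/rect4.png

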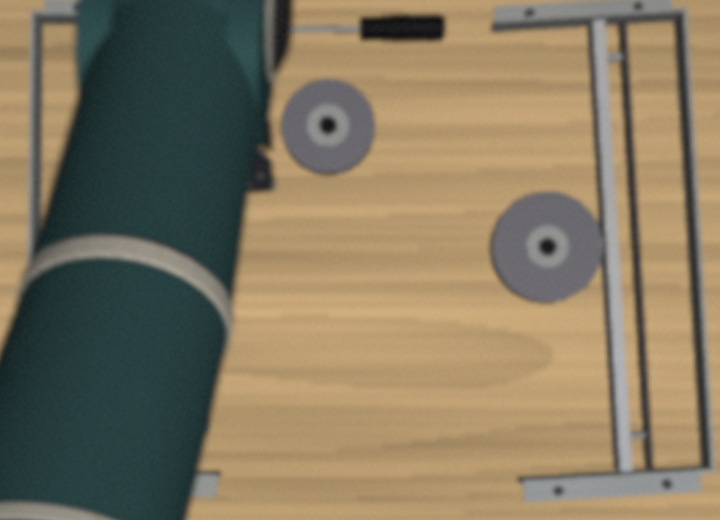

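The large disc rests against its bar. Next is the small disc.

{"fn": "carry_out", "kwargs": {
  "commands": [0.45,-0.02,0,0.53,0,0,0,0.45,-0.02,0,0.53,0,0,0,0.45,-0.03,0,0.52,0,0,0,0.45,-0.33,0,0,0,0,0,0.45,-0.33,0,0,0,0,0]
}}

```text
t: 16.23
ee_pos: [0.6705, 0.0835, 0.007]
tool_rot: [0.687, 0.727, -0.0, 0.0]
wrist_force: [0.9, 1.3, -1.4]
opening: 0.552
gripper_force: 0.7
```

{"fn": "carry_out", "kwargs": {
  "commands": [0.45,-0.33,0,0,0,0,0,0.45,-0.33,0,0,0,0,0,0.45,-0.33,0,0,0,0,0,0.45,-0.33,0,0,0,0,0,0.45,-0.33,0,0,0,0,0]
}}

```text
t: 16.85
ee_pos: [0.6741, 0.0185, 0.0068]
tool_rot: [0.686, 0.727, 0.0, 0.0]
wrist_force: [0.1, 3.3, 1.8]
opening: 0.552
gripper_force: 1.4
```

{"fn": "carry_out", "kwargs": {
  "commands": [0.45,-0.33,0,0,0,0,0,0.45,-0.33,0,0,0,0,0,0.45,-0.33,0,0,0,0,0,0.45,-0.33,0,0,0,0,0,0.45,-0.33,0,0,0,0,0]
}}

```text
t: 17.48
ee_pos: [0.6778, -0.0475, 0.0067]
tool_rot: [0.686, 0.727, -0.0, 0.0]
wrist_force: [-0.1, 2.6, 1.6]
opening: 0.548
gripper_force: 1.4
```

{"fn": "carry_out", "kwargs": {
  "commands": [0.45,-0.33,0,0,0,0,0,0.45,-0.33,0,0,0,0,0,0.45,-0.33,0,0,0,0,0,0.45,-0.25,0,0,0,0,0,0.45,-0.2,0,0,0,0,0]
}}

```text
t: 18.1
ee_pos: [0.6811, -0.1048, 0.0066]
tool_rot: [0.686, 0.727, -0.0, -0.0]
wrist_force: [-0.1, 2.3, 1.1]
opening: 0.549
gripper_force: 1.4
```

{"fn": "carry_out", "kwargs": {
  "commands": [0.45,-0.2,0,0,0,0,0,0.45,-0.2,0,0,0,0,0,0.45,-0.15,0,0,0,0,0,0.45,-0.1,0,0,0,0,0,0.45,-0.05,0,0,0,0,0]
}}

```text
t: 18.73
ee_pos: [0.6827, -0.1323, 0.0067]
tool_rot: [0.686, 0.727, -0.0, -0.0]
wrist_force: [-0.5, 2.2, 1.6]
opening: 0.553
gripper_force: 1.3
```

{"fn": "carry_out", "kwargs": {
  "commands": [0.45,-0.05,0,0,0,0,0,0.45,-0.05,0,0,0,0,0]
}}

```text
t: 18.98
ee_pos: [0.683, -0.136, 0.0067]
tool_rot: [0.686, 0.727, 0.0, -0.0]
wrist_force: [-0.1, 2.2, 1.2]
opening: 0.551
gripper_force: 1.3
```

{"fn": "carry_out", "kwargs": {
  "commands": [0.45,-0.05,0,0,0,0,0]
}}

```text
t: 19.1
ee_pos: [0.6831, -0.1381, 0.0067]
tool_rot: [0.686, 0.727, -0.0, 0.0]
wrist_force: [-0.5, 3.5, 2.0]
opening: 0.551
gripper_force: 1.7
```

{"fn": "carry_out", "kwargs": {
  "commands": [0.45,-0.05,0,0,0,0,0]
}}

```text
t: 19.23
ee_pos: [0.6832, -0.1397, 0.0067]
tool_rot: [0.686, 0.727, 0.0, -0.0]
wrist_force: [0.6, 5.5, 2.8]
opening: 0.551
gripper_force: 2.6
```

{"fn": "carry_out", "kwargs": {
  "commands": [0.45,-0.05,0,0,0,0,0]
}}

```text
t: 19.35
ee_pos: [0.6834, -0.1413, 0.0067]
tool_rot: [0.686, 0.727, 0.0, -0.0]
wrist_force: [-0.5, 8.3, 2.8]
opening: 0.547
gripper_force: 3.5
```

{"fn": "carry_out", "kwargs": {
  "commands": [0.45,-0.02,0,0,0,0,0]
}}

```text
t: 19.48
ee_pos: [0.6834, -0.1418, 0.0066]
tool_rot: [0.686, 0.727, 0.0, -0.001]
wrist_force: [-2.0, 8.0, 3.6]
opening: 0.552
gripper_force: 3.8
```

Hold briefly, release gently, lift and back off to inspect.

{"fn": "carry_out", "kwargs": {
  "commands": [0.45,-0.02,0,0,0,0,0,0.45,0,0,0,0,0,0]
}}

```text
t: 19.73
ee_pos: [0.6835, -0.1424, 0.0067]
tool_rot: [0.686, 0.728, 0.0, -0.001]
wrist_force: [-0.2, 8.1, 4.2]
opening: 0.547
gripper_force: 3.7
```

{"fn": "carry_out", "kwargs": {
  "commands": [0.45,0.05,0,0,0,0,0,0.45,0.05,0,0,0,0,0,0.45,0.1,0,0,0,0,0,0.45,0.3,0,0,0,0,0,0.45,0.5,0,0,0,0,0]
}}

```text
t: 20.35
ee_pos: [0.6809, -0.1031, 0.0066]
tool_rot: [0.687, 0.727, -0.0, 0.0]
wrist_force: [-0.6, 0.6, -0.3]
opening: 0.547
gripper_force: 0.0
```

{"fn": "carry_out", "kwargs": {
  "commands": [0.45,0.2,0,-0.8,0,0,0,0.45,0.3,0,-0.9,0,0,0,0.45,0.9,0,-0.8,0,0,0,0.45,0.9,0,0,0,0,0,0.45,0.9,0,0,0,0,0]
}}

```text
t: 20.98
ee_pos: [0.6734, 0.027, 0.1071]
tool_rot: [0.686, 0.728, 0.0, 0.0]
wrist_force: [0.3, -0.4, 0.2]
opening: 0.551
gripper_force: 0.0
```

```bash
python3 - <<'E'
from h import *
a=snap('top')
cv2.imwrite('pics/rect5.png',cv2.resize(rect(a,.022,.48,.78,-.30,-.08,2000),None,fx=1,fy=1))
for n,g in (('large_disc',[.554,-.18]),('small_disc',[.687,-.187]),('plate',[.42,.2])):
  for d in ctrl.outline_of('top',n):
    P=cen(d['pixels'],a,.016)
    if np.linalg.norm(P.mean(0)-g)<.05: print(n,P.mean(0),cv2.minAreaRect(P*1000),d['score'])
E
```

```text
large_disc [ 0.55164677 -0.18574649] ((553.0782470703125, -185.32720947265625), (106.90375518798828, 111.68791198730469), 6.901425361633301) 0.7
small_disc [ 0.68011755 -0.18626395] ((681.1889038085938, -186.67874145507812), (100.05717468261719, 96.59443664550781), 1.1450937986373901) 0.74
```

View pics/rect5.png

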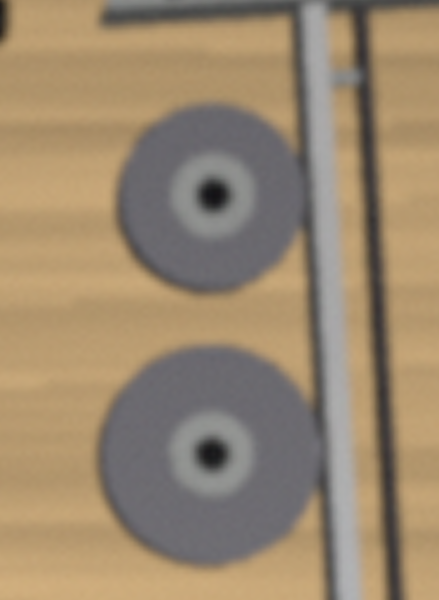

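```bash
python3 -c "
from rig import ctrl
print(ctrl.sign_off())"
```

```text
the job is handed in; nothing more can be done
None
```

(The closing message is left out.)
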